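Line up the reagent bottles by height

TASK

Put the four loose reagent bottles standing left of the aluminium strip (green, orange, blue and yellow caps; not the similar group in the far left corner) away in a row on the strip, one upright in the centre of each black pad, in order of height: the tallest on the pad next to the large red disc, then ever shorter towards the small red disc. Do not tip any bottle over, and leave the red-lidded specimen cup where it stands.

Things in the scene. Friction and masses are not known exactly. Their poses are not given: they have to be found in the camera images.
- green_centre (a point): Centre, half-way up, of the loose white round bottle with the green screw cap: 118 mm tall with its cap, body 62 mm in diameter, cap 41 mm in diameter and the top 23 mm of the height. It stands upright on the worktop at the start; z axis up along the bottle.
- orange_centre (a point): Centre, half-way up, of the loose white round bottle with the orange screw cap: 98 mm tall with its cap, body 55 mm in diameter, cap 37 mm in diameter and the top 23 mm of the height. It stands upright on the worktop at the start; z axis up along the bottle.
- blue_centre (a point): Centre, half-way up, of the loose white round bottle with the blue screw cap: 78 mm tall with its cap, body 48 mm in diameter, cap 33 mm in diameter and the top 23 mm of the height. It stands upright on the worktop at the start; z axis up along the bottle.
- yellow_centre (a point): Centre, half-way up, of the loose white round bottle with the yellow screw cap: 60 mm tall with its cap, body 36 mm in diameter, cap 27 mm in diameter and the top 23 mm of the height. It stands upright on the worktop at the start; z axis up along the bottle.
- mark_a (a point): Top centre, 11 mm above the worktop, of a round black rubber pad (76 mm diameter, yellow ring and dot): an end pad. Four equal pads a, b, c, d lie in a straight row, 90 mm apart, on a fixed aluminium strip 110 x 450 x 8 mm. Its y axis runs along the row, x across it, toward a grey rail 13 mm high that lies 55 to 61 mm from the row's line.
- mark_b (a point): Top centre, 11 mm above the worktop, of a round black rubber pad (76 mm diameter, yellow ring and dot): the inner pad next to mark_a. Four equal pads a, b, c, d lie in a straight row, 90 mm apart, on a fixed aluminium strip 110 x 450 x 8 mm. Its y axis runs along the row, x across it, toward a grey rail 13 mm high that lies 55 to 61 mm from the row's line.
- mark_c (a point): Top centre, 11 mm above the worktop, of a round black rubber pad (76 mm diameter, yellow ring and dot): the inner pad next to mark_d. Four equal pads a, b, c, d lie in a straight row, 90 mm apart, on a fixed aluminium strip 110 x 450 x 8 mm. Its y axis runs along the row, x across it, toward a grey rail 13 mm high that lies 55 to 61 mm from the row's line.
- mark_d (a point): Top centre, 11 mm above the worktop, of a round black rubber pad (76 mm diameter, yellow ring and dot): the other end pad. Four equal pads a, b, c, d lie in a straight row, 90 mm apart, on a fixed aluminium strip 110 x 450 x 8 mm. Its y axis runs along the row, x across it, toward a grey rail 13 mm high that lies 55 to 61 mm from the row's line.
- tag_big: The large flat red disc (40 mm diameter, 3 mm thick, origin at the centre of its underside) fixed on the strip beyond one end pad, 65 mm from its centre; a small red disc (16 mm) lies beyond the other end pad. The large disc marks the tall end, which may be either end.
- cup_centre (a point): Centre, half-way up, of a loose specimen cup with a red lid, 58 mm in diameter and 66 mm tall, that stands near the work and is to be left alone.
Not all that is in view belongs to the job. Leave any pink or turquoise look-alike of the part that bears yellow_centre alone.

How it is judged:
At the end, for the whole second after the job is handed in: Each bottle stands upright (within 0.08 rad) on its own pad, within 12 mm of its centre and 5 mm of its height; from the large red disc: green, orange, blue, yellow; all at rest (under 0.02 m/s). The specimen cup is within 25 mm of its start (((horizontal distance between tag_big and mark_a below 0.1 m and horizontal distance between green_centre and mark_a below 0.012 m and horizontal distance between orange_centre and mark_b below 0.012 m and horizontal distance between blue_centre and mark_c below 0.012 m and horizontal distance between yellow_centre and mark_d below 0.012 m) or (horizontal distance between tag_big and mark_d below 0.1 m and horizontal distance between green_centre and mark_d below 0.012 m and horizontal distance between orange_centre and mark_c below 0.012 m and horizontal distance between blue_centre and mark_b below 0.012 m and horizontal distance between yellow_centre and mark_a below 0.012 m)) and angle between each of green_centre, orange_centre, blue_centre, yellow_centre's own z axis and vertical below 0.08 rad and z of green_centre in the frame of mark_a between 0.054 and 0.064 m and linear speed of each of green_bottle, orange_bottle, blue_bottle, yellow_bottle below 0.02 m/s and z of orange_centre in the frame of mark_a between 0.044 and 0.054 m and z of blue_centre in the frame of mark_a between 0.034 and 0.044 m and z of yellow_centre in the frame of mark_a between 0.025 and 0.035 m and distance of cup_centre from where it was at the start of the episode below 0.025 m); the robot touches nothing.
It fails at once if a bottle is tipped over (more than 0.7 rad) (angle between any of green_centre, orange_centre, blue_centre, yellow_centre's own z axis and vertical above 0.7 rad).
It fails at once if the specimen cup is displaced by more than 25 mm (distance of cup_centre from where it was at the start of the episode above 0.025 m).
It also fails if it takes over 109 s, if anything falls off the work surface, if the arm or the gripper's body presses on something with over 40 N, if the wrist force passes 120 N, or if a joint passes its speed limit or range.

ROBOT

A 6-joint arm with a two-finger parallel gripper is mounted at the origin on a cart in front of the work surface, level with it; the furniture and walls round the work are solid. World frame = base frame: x ahead of the robot, y to its left, z up, the work surface at z = 0. Lengths are in m, angles in rad, forces in N, time in s.
With the tool pointing down it reaches from about 0.275 to 0.825 m from the base axis. Payload 4.9 kg.
Tool frame: the origin (TCP) lies at the very end of the fingers, on their centre line; the grasp point (between the pads) lies 19 mm behind it; z points along the fingers, y is the line along which they close (so a half turn about z gives the same grasp; the last joint's range is limited). The gripper opens to 85 mm and grips with 20 to 120 N. Pads are 22 mm wide; open, the fingers measure 114 mm over their backs; the gripper's body (76 mm by 85 mm) begins 54 mm behind the grasp point. The pads swing forward as they close: fully open they stand 13 mm farther back than shut.
Start: joints at [1.202, 0.326, -0.193, 1.052, 0, 1.437], TCP at [0.128, 0.535, 0.231] pointing down, gripper open.
Joint ranges: [-2.65, 2.65], [-0.97, 1.79], [-1.3, 1.35], [-1.93, 2.1], [-1.47, 1.37], [-3.14, 3.14]. Speed limits (rad/s): [2.57, 2.57, 3.14, 3.14, 3.14, 3.14].

INTERFACE

Orientations are given as [roll, pitch, yaw] about the fixed x, y, z axes, in that order (R = Rz(yaw) Ry(pitch) Rx(roll)).
In Python, from bench import r, imaging, models gives the robot as it stands.
- The arm moves only by the tool drive_tool, never from a script. Its arguments are lists of equal length, an entry for each row: "dp": the shift along the tool's x, y, z in mm, a list of three; "roll": the turn about the tool's z in degrees. In form: {"dp": [[x, y, z], ...], "roll": [roll, ...]}. A call has 1 to 20 rows; each row shifts and turns the commanded pose from where the row before left it, along the tool's axes as they then stand; what a row does not reach is not made up. A row lasts 1/12 s, in which the tool goes at most 41.7 mm and 7.16 degrees, less where a joint would pass 70% of its speed; a pose out of reach is approached as far as the arm can. A call with a gripper value outside its range is refused whole. "grip" is the closure, from 0 (fully open) to 1 (shut), set as the call begins (left out, the last holds). The fingers move at their own pace and stop on an object; the grip force is fixed at half the most. Time passes only in rows, so rows that do not move let the fingers close. It gives the time, the measured TCP pose, the force, the opening and the grip force at its end, in the units of the state.
- r.observe(): the state, without advancing time (a new reading comes with each control period).
- imaging.get_image(name): name is "scene" or "top" or "wrist"; returns a dict with "image" (420x560x3 uint8, red, green, blue), "fov_y" (degrees; the focal length in pixels is half the picture's height over the tangent of half this angle, whatever the lens; pixels are square), "cx", "cy" (the principal point, pixels), "R" (3x3) and "t" (3): a world point X has camera coordinates R X + t. Camera axes: x right, y down, z forward; pixel columns grow to the right and rows downward; lengths in m; the calibration is good to about 2 mm. The wrist camera is an equidistant fisheye: a pixel r from the principal point sees the ray r / f radians off the axis. A picture is of the moment at which its call begins. There is no depth.
- r.sign_off(): hands the job in; it is judged then, once.
Trained networks look in a picture, given as the dict that the camera call returned (one of the last four; its "shot" number tells which), for a name from the list of things; names that differ only in an ending like _2 or _b are one class to them, and where a whole thing is asked for, a point or a joint stands for the part that bears it (a point fixed in the world has none). Each returns a list of dicts, best first, with "score" (0 to 1); they miss things now and then, are a little off and sometimes report something else, mostly with a low value. They report only what shows in the picture. A call takes as long as a camera call. They do not tell look-alikes from the thing itself.
- models.recognise(picture, thing): "centre" ([x, y, z] in m, in world coordinates, good to about 4 mm: the middle of the surface that is visible of it).
- models.mark_of(picture, thing): "centre" ([x, y, z] in m, in world coordinates, good to about 4 mm: a listed point, or the origin of a listed thing).
The state is a dict: "time": time; "joints": joint angles; "joint_velocities": joint speeds; "effort": joint torques, N m; "tool_pos": TCP position; "eef_rot": TCP orientation; "contact_force": force on the tool from outside, world axes, zero at the start; "wrist_torque": the same for the moment, N m; "gripper_width": finger opening in m; "grip_force": force on a finger pad.
Only numpy, scipy, OpenCV 4.12 (cv2) and the standard library are available. Lean on these libraries where they do the work, as an engineer would, in place of code of your own. Each camera call takes 0.05 s, during which the arm holds its last target. There are 200 camera calls.

## Working session

There is one attempt and no reset: what is moved stays moved. The work goes in short steps, Python scripts to look and compute and a tool call to move; the robot and the scene stay as the last step left them, time stands still between calls to the robot, and variables do not carry over. Pictures are saved under pics/ and viewed, at most 14 in all, crops included, and the job is handed in when it is done.

Besides the shell and the picture viewer there is one more tool, called after "Emit:" by a JSON object that holds its "fn" and its "kwargs". drive_tool: Moves the arm, as the interface text tells. Its arguments: {"type":"object","properties":{"dp":{"type":"array","items":{"type":"array","items":{"type":"number"}}},"roll":{"type":"array","items":{"type":"number"}},"grip":{"type":"number"}},"required":["dp","roll"]}

```bash
mkdir -p pics
cat > h.py <<'E'
from bench import r, imaging, models
import numpy as np, cv2
def save(p,n): cv2.imwrite('pics/'+n+'.png',p['image'][:,:,::-1])
E
python3 - <<'E'
from h import *
s=r.observe(); print(s['time'],s['tool_pos'],s['eef_rot'],s['gripper_width'])
for n in ('top','scene'):
    p=imaging.get_image(n); save(p,n)
    print(n,p['fov_y'],-p['R'].T@p['t'])
    for k in ['green','orange','blue','yellow','cup']:
        print(k,[(np.round(d['centre'],3).tolist(),round(d['score'],2)) for d in models.mark_of(p,k+'_centre')[:4]])
    for k in ['mark_a','mark_b','mark_c','mark_d','tag_big']:
        print(k,[(np.round(d['centre'],3).tolist(),round(d['score'],2)) for d in models.mark_of(p,k)[:4]])
E
```

```text
0.0 [0.12771454 0.53435745 0.23048926] [-3.13985996e+00 -2.73484539e-04  2.90681295e+00] 0.08548947350545782
top 53.749733639707834 [ 0.35538081 -0.01639259  1.11594326]
green [([0.423, 0.28, 0.057], 0.89)]
orange [([0.407, 0.147, 0.052], 0.96)]
blue [([0.562, 0.293, 0.04], 0.93)]
yellow [([0.633, 0.108, 0.024], 0.65), ([0.42, 0.004, 0.026], 0.63), ([0.551, 0.156, 0.028], 0.57)]
cup [([0.672, 0.195, 0.033], 0.89)]
mark_a [([0.577, -0.142, 0.009], 0.76), ([0.587, -0.05, 0.012], 0.75), ([0.56, -0.318, 0.008], 0.72), ([0.571, -0.23, 0.013], 0.56)]
mark_b [([0.577, -0.142, 0.009], 0.76), ([0.587, -0.05, 0.012], 0.75), ([0.56, -0.318, 0.008], 0.72), ([0.571, -0.23, 0.013], 0.56)]
mark_c [([0.577, -0.142, 0.009], 0.76), ([0.587, -0.05, 0.012], 0.75), ([0.56, -0.318, 0.008], 0.72), ([0.571, -0.23, 0.013], 0.56)]
mark_d [([0.577, -0.142, 0.009], 0.76), ([0.587, -0.05, 0.012], 0.75), ([0.56, -0.318, 0.008], 0.72), ([0.571, -0.23, 0.013], 0.56)]
tag_big [([0.55, -0.382, 0.006], 0.7)]
scene 44.61460306206831 [ 0.21380966 -0.72697614  1.00117855]
green [([0.423, 0.282, 0.063], 0.6)]
orange []
blue [([0.558, 0.293, 0.04], 0.85)]
yellow [([0.633, 0.104, 0.032], 0.73), ([0.424, 0.003, 0.029], 0.67), ([0.547, 0.154, 0.028], 0.63), ([0.585, -0.048, 0.009], 0.4)]
cup [([0.668, 0.189, 0.033], 0.64)]
mark_a [([0.584, -0.051, 0.009], 0.91), ([0.556, -0.319, 0.009], 0.85), ([0.565, -0.227, 0.01], 0.78)]
mark_b [([0.584, -0.051, 0.009], 0.91), ([0.556, -0.319, 0.009], 0.85), ([0.565, -0.227, 0.01], 0.78)]
mark_c [([0.584, -0.051, 0.009], 0.91), ([0.556, -0.319, 0.009], 0.85), ([0.565, -0.227, 0.01], 0.78)]
mark_d [([0.584, -0.051, 0.009], 0.91), ([0.556, -0.319, 0.009], 0.85), ([0.565, -0.227, 0.01], 0.78)]
tag_big [([0.552, -0.385, 0.008], 0.8)]
```

View pics/top.png

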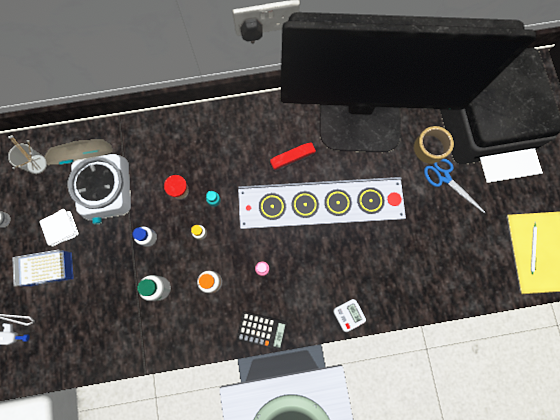

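View pics/scene.png

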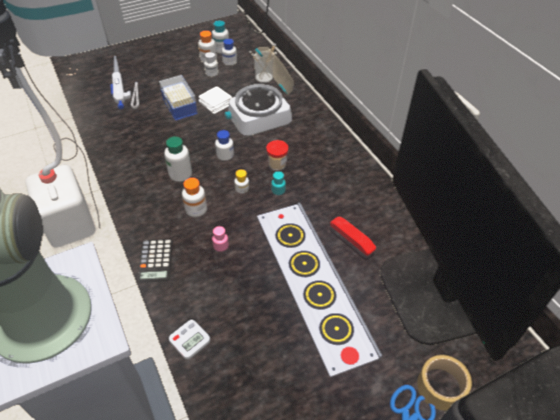

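The top view shows the loose bottles: green at (152,288), orange (208,281), blue (144,236), yellow (198,231). The look-alikes are turquoise (212,197) and pink (262,268), and the cup is at (175,185). The pads run from (272,206) to (371,201), with the large disc at the right end, (394,199). The scene view agrees. Next I'll refine these positions from the cap colours and the rings.

```bash
cat >> h.py <<'E'
def cam(p): return 210/np.tan(np.radians(p['fov_y']/2))
def proj(p,X):
    c=np.atleast_2d(X)@p['R'].T+p['t']; return c[:,:2]/c[:,2:]*cam(p)+[p['cx'],p['cy']]
A=np.linspace(0,2*np.pi,40)
def cyl(rad,z0,z1): return np.array([[rad*np.cos(a),rad*np.sin(a),z] for a in A for z in (z0,z1)])
def cen(p,x,y,c):
    h=cv2.convexHull(proj(p,c+[x,y,0]).astype(np.float32)); m=cv2.moments(h); return np.array([m['m10']/m['m00'],m['m01']/m['m00']])
HUE={'green':(65,90),'orange':(5,17),'blue':(108,125),'yellow':(20,32)}
DIM={'green':(118,41),'orange':(98,37),'blue':(78,33),'yellow':(60,27)}
def blob(p,hue,uv,R=18):
    h=cv2.cvtColor(p['image'],cv2.COLOR_RGB2HSV); m=cv2.inRange(h,(hue[0],110,50),(hue[1],255,255))
    n,l,s,c=cv2.connectedComponentsWithStats(m)
    k=[i for i in range(1,n) if s[i,4]>15 and np.hypot(*(c[i]-uv))<R]
    if not k: return None
    i=max(k,key=lambda i:s[i,4]); return c[i],s[i,4]
def locate(p,hue,c,xy,R=18):
    b=blob(p,hue,cen(p,*xy,c),R)
    if b is None: return None
    x=np.array(xy,float)
    for _ in range(6):
        e=b[0]-cen(p,*x,c); J=np.array([(cen(p,*(x+d),c)-cen(p,*x,c))/.01 for d in np.eye(2)*.01]).T
        x=x+np.linalg.solve(J,e)
    return np.round(x,4),b[1]
def cap(k,base=0): H,D=DIM[k]; return cyl(D/2000,base+(H-23)/1000,base+H/1000)
E
python3 - <<'E'
from h import *
g={'green':(.423,.28),'orange':(.407,.147),'blue':(.56,.293),'yellow':(.55,.155)}
P=[(.587,-.05),(.577,-.142),(.569,-.229),(.558,-.318)]
for n in ('top','scene'):
    p=imaging.get_image(n)
    for k in g: print(n,k,locate(p,HUE[k],cap(k),g[k]))
    L=[locate(p,(20,34),cyl(.03,.011,.0111),q,10) for q in P]; print(L)
    if all(l is not None for l in L):
        Q=np.array([l[0] for l in L]); m=Q.mean(0); d=(np.array([1.5,.5,-.5,-1.5])[:,None]*(Q-m)).sum(0); d/=np.linalg.norm(d)
        print('fit',m,d,np.round([m+s*.09*d for s in (1.5,.5,-.5,-1.5)],4).tolist())
E
```

```text
top green (array([0.4223, 0.2816]), np.int32(239))
top orange (array([0.4143, 0.141 ]), np.int32(178))
top blue (array([0.562 , 0.2959]), np.int32(161))
top yellow (array([0.5508, 0.1545]), np.int32(94))
[(array([ 0.5887, -0.0509]), np.int32(120)), (array([ 0.5791, -0.1414]), np.int32(118)), (array([ 0.569 , -0.2315]), np.int32(121)), (array([ 0.5588, -0.3199]), np.int32(124))]
fit [ 0.5739   -0.185925] [0.11056528 0.99386886] [[0.5888, -0.0518], [0.5789, -0.1412], [0.5689, -0.2306], [0.559, -0.3201]]
scene green (array([0.4217, 0.2869]), np.int32(166))
scene orange (array([0.4131, 0.1441]), np.int32(231))
scene blue (array([0.5601, 0.2997]), np.int32(126))
scene yellow (array([0.5492, 0.1579]), np.int32(115))
[(array([ 0.586 , -0.0502]), np.int32(180)), (array([ 0.5759, -0.1393]), np.int32(193)), (array([ 0.5671, -0.2294]), np.int32(213)), (array([ 0.5575, -0.3188]), np.int32(237))]
fit [ 0.571625 -0.184425] [0.10467901 0.99450606] [[0.5858, -0.0502], [0.5763, -0.1397], [0.5669, -0.2292], [0.5575, -0.3187]]
```

Emit:
{"fn": "drive_tool", "kwargs": {"dp": [[0, 0, 0], [0, 0, 0], [0, 0, 0], [0, 0, 0], [0, 0, 0], [0, 0, 0], [0, 0, 0], [0, 0, 0], [0, 0, 0], [0, 0, 0], [0, 0, 0], [0, 0, 0], [0, 0, 0]], "roll": [4, 6.8, 7, 7, 7, 7, 7, 7, 7, 7, 7, 6, 2.9], "grip": 0}}

```text
time: 2.28
tool_pos: [0.1279, 0.5349, 0.2313]
eef_rot: [-3.142, 0.0, 1.459]
contact_force: [-0.1, 0.6, -0.2]
gripper_width: 0.0854
grip_force: 0.0
```

```bash
cat >> h.py <<'E'
from scipy.spatial.transform import Rotation as Ro
def go(x,y,z,yaw=1.463):
    s=r.observe(); R=Ro.from_euler('xyz',s['eef_rot'])
    d=R.as_matrix().T@(np.array([x,y,z])-s['tool_pos'])*1000
    print('t',round(s['time'],2),'pos',np.round(s['tool_pos'],4),'rpy',np.round(s['eef_rot'],3),'w',round(s['gripper_width'],4),'roll+',round(np.degrees(s['eef_rot'][2]-yaw),1),'dp',np.round(d,1))
E
python3 -c "
from h import *
go(.422,.284,.2)"
```

```text
t 2.28 pos [0.1279 0.5349 0.2313] rpy [-3.142  0.     1.459] w 0.0854 roll+ -0.2 dp [-216.6  320.2   31.3]
```

Emit:
{"fn": "drive_tool", "kwargs": {"dp": [[-8.6, 12.2, 0], [-18, 27, 0], [-20, 29, 0], [-20, 29, 0], [-20, 29, 0], [-20, 29, 0], [-20, 29, 0], [-20, 29, 0], [-20, 29, 0], [-20, 29, 0], [-18, 29, 0], [-8, 13, 0], [-4, 7, 0], [0, 0, 0], [0, 0, 0]], "roll": [0, 0, 0, 0, 0, 0, 0, 0, 0, 0, 0, 0, 0, 0, 0]}}

```text
time: 3.53
tool_pos: [0.4226, 0.2854, 0.2311]
eef_rot: [-3.141, -0.0, 1.463]
contact_force: [-0.8, -0.6, -0.4]
gripper_width: 0.0851
grip_force: 0.0
```

```bash
python3 -c "
from h import *
go(.422,.284,.058)
p=imaging.get_image('wrist');save(p,'w1')
for k in ['green']: print([(np.round(d['centre'],3).tolist(),round(d['score'],2)) for d in models.mark_of(p,k+'_centre')[:2]])"
```

```text
t 3.53 pos [0.4226 0.2854 0.2311] rpy [-3.141 -0.     1.463] w 0.0851 roll+ 0.0 dp [ -1.5  -0.3 173.1]
[]
```

View pics/w1.png

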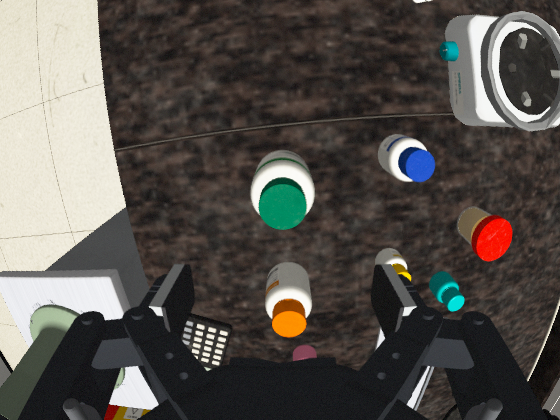

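The wrist view has the green cap at (283,205), centred between the fingers at (180,280) and (385,280). I'll check this with the fisheye model.

```bash
cat >> h.py <<'E'
_pp=proj
def proj(p,X):
    if abs(p.get('fish',0))<1: return _pp(p,X)
    c=np.atleast_2d(X)@p['R'].T+p['t']; n=np.linalg.norm(c[:,:2],axis=1); th=np.arctan2(n,c[:,2])
    return c[:,:2]/n[:,None]*(th*cam(p))[:,None]+[p['cx'],p['cy']]
def wrist():
    p=imaging.get_image('wrist'); p['fish']=1; return p
E
python3 -c "
from h import *
p=wrist()
for k,g in {'green':(.422,.284),'orange':(.4137,.1425),'blue':(.561,.298)}.items(): print(k,locate(p,HUE[k],cap(k),g,40))"
```

```text
green (array([0.4227, 0.2798]), np.int32(1947))
orange (array([0.4147, 0.1411]), np.int32(1097))
blue (array([0.5615, 0.2947]), np.int32(977))
```

Emit:
{"fn": "drive_tool", "kwargs": {"dp": [[-1, -0.3, 8], [0, 0, 18], [0, 0, 22], [0, 0, 22], [0, 0, 22], [0, 0, 10], [0, 0, 0]], "roll": [0, 0, 0, 0, 0, 0, 0]}}

```text
time: 4.27
tool_pos: [0.4203, 0.2838, 0.1268]
eef_rot: [-3.137, 0.003, 1.464]
contact_force: [-0.2, -1.5, 0.1]
gripper_width: 0.0852
grip_force: 0.0
```

Emit:
{"fn": "drive_tool", "kwargs": {"dp": [[-2, 1, 10], [0, 0, 18], [0, 0, 18], [0, 0, 15], [0, 0, 8], [0, 0, 0], [0, 0, 0]], "roll": [0, 0, 0, 0, 0, 0, 0]}}

```text
time: 4.85
tool_pos: [0.4238, 0.2824, 0.0607]
eef_rot: [3.141, -0.0, 1.463]
contact_force: [-0.2, -0.1, -0.8]
gripper_width: 0.0856
grip_force: 0.0
```

Emit:
{"fn": "drive_tool", "kwargs": {"dp": [[0, 0, 0], [0, 0, 0], [0, 0, 0], [0, 0, 0], [0, 0, 0], [0, 0, 0], [0, 0, 0], [0, 0, 0], [0, 0, 0], [0, 0, 0]], "roll": [0, 0, 0, 0, 0, 0, 0, 0, 0, 0], "grip": 1}}

```text
time: 5.68
tool_pos: [0.424, 0.2828, 0.062]
eef_rot: [3.14, -0.002, 1.464]
contact_force: [-2.9, -0.7, 9.5]
gripper_width: 0.0554
grip_force: 61.5
```

It closed to 55 mm, less than the 62 mm body, so it's holding the shoulder. I'll re-grip lower.

Emit:
{"fn": "drive_tool", "kwargs": {"dp": [[0, 0, 0], [0, 0, 0], [0, 0, 0], [0, 0, 0], [0, 0, 0], [0, 0, 0], [0, 0, 4], [0, 0, 5], [0, 0, 3], [0, 0, 0], [0, 0, 0]], "roll": [0, 0, 0, 0, 0, 0, 0, 0, 0, 0, 0], "grip": 0}}

```text
time: 6.6
tool_pos: [0.4231, 0.282, 0.0478]
eef_rot: [-3.141, 0.001, 1.463]
contact_force: [-0.1, -0.7, -0.3]
gripper_width: 0.0852
grip_force: 0.0
```

Emit:
{"fn": "drive_tool", "kwargs": {"dp": [[0, 0, 0], [0, 0, 0], [0, 0, 0], [0, 0, 0], [0, 0, 0], [0, 0, 0], [0, 0, 0], [0, 0, 0], [0, 0, 0], [0, 0, 0]], "roll": [0, 0, 0, 0, 0, 0, 0, 0, 0, 0], "grip": 1}}

```text
time: 7.43
tool_pos: [0.4232, 0.2824, 0.0491]
eef_rot: [-3.141, -0.001, 1.464]
contact_force: [-2.7, -1.2, 7.3]
gripper_width: 0.0581
grip_force: 60.8
```

Emit:
{"fn": "drive_tool", "kwargs": {"dp": [[0, 0, -4], [0, 0, -8], [0, 0, -8], [0, 0, -5], [0, 0, 0], [0, 0, 0]], "roll": [0, 0, 0, 0, 0, 0]}}

```text
time: 7.93
tool_pos: [0.4239, 0.2824, 0.0738]
eef_rot: [3.141, -0.001, 1.463]
contact_force: [0.2, 0.1, -3.0]
gripper_width: 0.0577
grip_force: 60.8
```

```bash
python3 -c "
from h import *
go(.5583,-.3194,.22)
p=imaging.get_image('wrist');save(p,'w2')"
```

```text
t 7.93 pos [0.4239 0.2824 0.0738] rpy [ 3.141e+00 -1.000e-03  1.463e+00] w 0.0577 roll+ 0.0 dp [-583.8  198.2 -146.3]
```

View pics/w2.png

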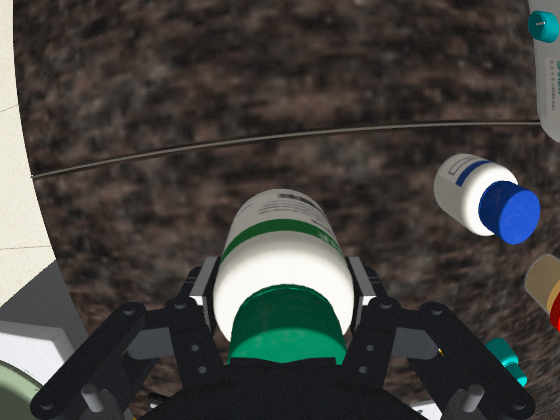

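It's held upright, with a weight of about 3 N. Next I'll lift and carry it.

Emit:
{"fn": "drive_tool", "kwargs": {"dp": [[0, 0, -10], [0, 0, -20], [0, 0, -26], [0, 0, -26], [-8, 3, -20], [-18, 6, -8], [-28, 9.5, 0], [-32, 11, 0], [-34, 11.5, 0], [-34, 11.5, 0], [-34, 11.5, 0], [-34, 11.5, 0], [-34, 11.5, 0], [-34, 11.5, 0], [-34, 11.5, 0], [-34, 11.5, 0], [-34, 11.5, 0], [-34, 11.5, 0], [-34, 11.5, 0], [-34, 11.5, 0]], "roll": [0, 0, 0, 0, 0, 0, 0, 0, 0, 0, 0, 0, 0, 0, 0, 0, 0, 0, 0, 0]}}

```text
time: 9.65
tool_pos: [0.5368, -0.2286, 0.1835]
eef_rot: [-3.141, -0.0, 1.463]
contact_force: [1.1, -0.2, -3.0]
gripper_width: 0.058
grip_force: 61.2
```

Emit:
{"fn": "drive_tool", "kwargs": {"dp": [[-30, 11.5, 0], [-20, 8, 0], [-8, 3, 0], [-3, 1, 0], [0, 0, 0], [0, 0, 0], [0, 0, 0]], "roll": [0, 0, 0, 0, 0, 0, 0]}}

```text
time: 10.23
tool_pos: [0.5535, -0.2884, 0.1833]
eef_rot: [-3.141, -0.001, 1.465]
contact_force: [0.2, 0.2, -3.8]
gripper_width: 0.0582
grip_force: 61.3
```

```bash
python3 -c "
from h import *
go(.5583,-.3194,.060)
for n in ('top','scene'):
    p=imaging.get_image(n);save(p,n+'2')
    print(n,locate(p,HUE['green'],cap('green',.183-.049),(.558,-.319),40))
p=wrist();save(p,'w3');print(locate(p,HUE['green'],cap('green',.183-.049),(.558,-.319),60))"
```

```text
t 10.23 pos [ 0.5535 -0.2884  0.1833] rpy [-3.141e+00 -1.000e-03  1.465e+00] w 0.0582 roll+ 0.1 dp [-30.4   8.1 123.3]
top (array([ 0.5507, -0.2748]), np.int32(26))
scene (array([ 0.5586, -0.296 ]), np.int32(133))
None
```

Emit:
{"fn": "drive_tool", "kwargs": {"dp": [[-8, 2, 0], [-14, 4, 5], [-6.4, 2, 12], [-2, 0, 20], [0, 0, 24], [0, 0, 22], [0, 0, 16], [0, 0, 10], [0, 0, 5], [0, 0, 2], [0, 0, 0], [0, 0, 0]], "roll": [0, 0, 0, 0, 0, 0, 0, 0, 0, 0, 0, 0]}}

```text
time: 11.38
tool_pos: [0.5593, -0.3218, 0.0682]
eef_rot: [3.14, 0.001, 1.463]
contact_force: [-0.9, 0.8, -2.6]
gripper_width: 0.0583
grip_force: 61.3
```

```bash
python3 -c "
from h import *
go(.5583,-.3194,.060)
p=imaging.get_image('scene');cv2.imwrite('pics/s3.png',cv2.resize(p['image'][230:420,200:440,::-1],None,fx=3,fy=3))
print(locate(p,HUE['green'],cap('green',.017),(.558,-.319),40), cen(p,.5583,-.3194,cap('green',.017)))
Q=np.array([[.5583,-.3194,.015]])+cyl(.031,0,0.0001); q=(proj(p,Q)-[200,230])*3; print(q.min(0),q.max(0))"
```

```text
t 11.38 pos [ 0.5593 -0.3218  0.0682] rpy [3.140e+00 1.000e-03 1.463e+00] w 0.0583 roll+ 0.0 dp [ 2.3 -1.2  8.2]
(array([ 0.5635, -0.3298]), np.int32(103)) [341.7515925  300.99749388]
[366.98556294 252.93044634] [454.43624106 332.05625167]
```

View pics/s3.png

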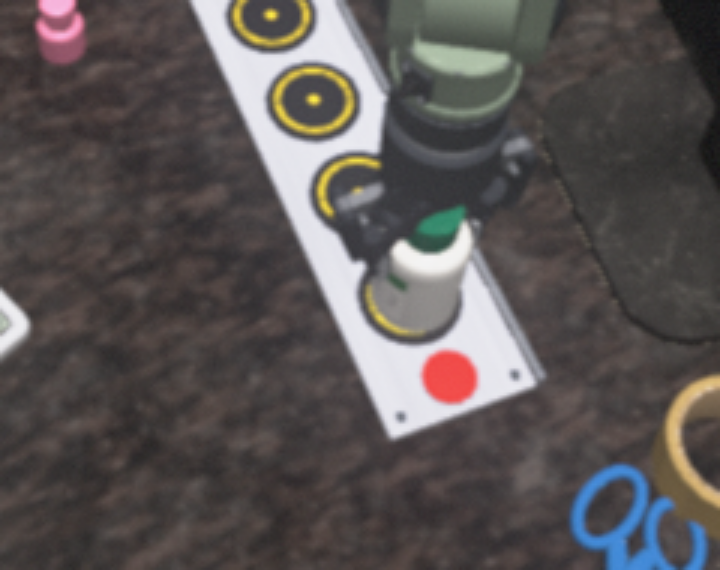

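The green bottle hangs close over the end pad, near the big disc. I'll lower it and release.

Emit:
{"fn": "drive_tool", "kwargs": {"dp": [[1, -1, 2], [1, 0, 3], [0, 0, 2], [0, 0, 1], [0, 0, 0], [0, 0, 0]], "roll": [0, 0, 0, 0, 0, 0]}}

```text
time: 11.93
tool_pos: [0.5579, -0.319, 0.0602]
eef_rot: [3.141, 0.0, 1.464]
contact_force: [-2.3, 1.5, 4.4]
gripper_width: 0.058
grip_force: 63.1
```

Emit:
{"fn": "drive_tool", "kwargs": {"dp": [[0, 0, 0], [0, 0, 0], [0, 0, 0], [0, 0, 0], [0, 0, 0], [0, 0, 0], [0, 0, -8], [0, 0, -16], [0, 0, -24], [0, 0, -30], [0, 0, -30], [0, 0, -30], [0, 0, -10], [20, 0, 0], [35, 0, 0], [38, 0, 0], [38, 0, 0], [38, 0, 0], [38, 0, 0], [38, 0, 0]], "roll": [0, 0, 0, 0, 0, 0, 0, 0, 0, 0, 0, 0, 0, 0, 0, 0, 0, 0, 0, 0], "grip": 0}}

```text
time: 13.6
tool_pos: [0.5837, -0.0737, 0.2072]
eef_rot: [-3.141, -0.0, 1.463]
contact_force: [0.9, -0.2, -0.4]
gripper_width: 0.0856
grip_force: 0.0
```

```bash
python3 -c "
from h import *
go(.414,.1415,.22)
for n in ('top','scene'):
    p=imaging.get_image(n)
    print(n,locate(p,HUE['green'],cap('green',.011),(.558,-.319),40))
"
```

```text
t 13.6 pos [ 0.5837 -0.0737  0.2072] rpy [-3.141 -0.     1.463] w 0.0856 roll+ 0.0 dp [ 195.7 -191.9  -12.8]
top (array([ 0.5574, -0.3223]), np.int32(207))
scene (array([ 0.5584, -0.3173]), np.int32(267))
```

Emit:
{"fn": "drive_tool", "kwargs": {"dp": [[30, -12, 0], [25, -25, 0], [22, -28, 0], [20, -30, 0], [20, -30, 0], [20, -30, 0], [14, -25, 0], [6, -9, 0], [2, -3, 0], [0, 0, 0], [0, 0, 0], [0, 0, 0]], "roll": [0, 0, 0, 0, 0, 0, 0, 0, 0, 0, 0, 0]}}

```text
time: 14.7
tool_pos: [0.4117, 0.1024, 0.2074]
eef_rot: [3.141, 0.0, 1.462]
contact_force: [0.5, -0.6, 0.3]
gripper_width: 0.0855
grip_force: 0.0
```

```bash
python3 -c "
from h import *
go(.4143,.1415,.034)
p=wrist();print(locate(p,HUE['orange'],cap('orange'),(.4143,.1415),40))
print(locate(p,HUE['yellow'],cap('yellow'),(.5505,.155),40))
"
```

```text
t 14.7 pos [0.4117 0.1024 0.2074] rpy [3.141 0.    1.462] w 0.0855 roll+ -0.1 dp [ 39.2  -1.8 173.3]
(array([0.4144, 0.141 ]), np.int32(1656))
(array([0.5505, 0.1535]), np.int32(736))
```

Emit:
{"fn": "drive_tool", "kwargs": {"dp": [[15, -1, 0], [18, -1, 0], [6, 0, 8], [0, 0, 18], [0, 0, 26], [0, 0, 28], [0, 0, 28], [0, 0, 25], [0, 0, 18], [0, 0, 8], [0, 0, 2], [0, 0, 0], [0, 0, 0]], "roll": [0, 0, 0, 0, 0, 0, 0, 0, 0, 0, 0, 0, 0]}}

```text
time: 15.83
tool_pos: [0.4133, 0.1421, 0.0469]
eef_rot: [3.14, -0.0, 1.463]
contact_force: [0.4, 0.1, 1.2]
gripper_width: 0.0853
grip_force: 0.0
```

Emit:
{"fn": "drive_tool", "kwargs": {"dp": [[0, 0, 5], [0, 0, 6], [0, 0, 1], [0, 0, 0], [0, 0, 0]], "roll": [0, 0, 0, 0, 0]}}

```text
time: 16.25
tool_pos: [0.4123, 0.1422, 0.0343]
eef_rot: [-3.142, 0.0, 1.463]
contact_force: [0.3, -0.2, -0.4]
gripper_width: 0.0849
grip_force: 0.0
```

Emit:
{"fn": "drive_tool", "kwargs": {"dp": [[0, 0, 0], [0, 0, 0], [0, 0, 0], [0, 0, 0], [0, 0, 0], [0, 0, 0], [0, 0, 0], [0, 0, 0], [0, 0, 0], [0, 0, 0]], "roll": [0, 0, 0, 0, 0, 0, 0, 0, 0, 0], "grip": 1}}

```text
time: 17.08
tool_pos: [0.4128, 0.1423, 0.0349]
eef_rot: [3.141, -0.0, 1.463]
contact_force: [-1.6, -0.0, 6.5]
gripper_width: 0.0522
grip_force: 61.5
```

Emit:
{"fn": "drive_tool", "kwargs": {"dp": [[0, 0, -5], [0, 0, -12], [0, 0, -18], [0, 0, -24], [0, 0, -28], [0, 0, -28], [0, 0, -15], [0, 0, -5], [0, 0, 0], [0, 0, 0]], "roll": [0, 0, 0, 0, 0, 0, 0, 0, 0, 0]}}

```text
time: 17.92
tool_pos: [0.4117, 0.1421, 0.1685]
eef_rot: [-3.141, 0.0, 1.463]
contact_force: [-0.4, -0.5, -3.0]
gripper_width: 0.0524
grip_force: 63.4
```

```bash
python3 -c "
from h import *
go(.5680,-.230,.17)"
```

```text
t 17.92 pos [0.4117 0.1421 0.1685] rpy [-3.141  0.     1.463] w 0.0524 roll+ 0.0 dp [-353.2  195.2   -1.6]
```

Emit:
{"fn": "drive_tool", "kwargs": {"dp": [[-8, 4.4, 0], [-18, 10, 0], [-26, 14.4, 0], [-28, 15.4, 0], [-28, 15.4, 0], [-28, 15.4, 0], [-28, 15.4, 0], [-28, 15.4, 0], [-28, 15.4, 0], [-28, 15.4, 0], [-28, 15.4, 0], [-28, 15.4, 0], [-25, 14, 0], [-15, 8.4, 0], [-7, 4, 0], [-2, 2, 0], [0, 0, 0], [0, 0, 0], [0, 0, 0]], "roll": [0, 0, 0, 0, 0, 0, 0, 0, 0, 0, 0, 0, 0, 0, 0, 0, 0, 0, 0]}}

```text
time: 19.5
tool_pos: [0.5686, -0.2284, 0.169]
eef_rot: [-3.14, -0.001, 1.465]
contact_force: [0.6, 0.4, -2.0]
gripper_width: 0.0522
grip_force: 63.4
```

```bash
python3 -c "
from h import *
go(.5680,-.230,.046)"
```

```text
t 19.5 pos [ 0.5686 -0.2284  0.169 ] rpy [-3.140e+00 -1.000e-03  1.465e+00] w 0.0522 roll+ 0.1 dp [ -1.8  -0.3 123. ]
```

Emit:
{"fn": "drive_tool", "kwargs": {"dp": [[-1.5, -0.5, 8], [0, 0, 18], [0, 0, 22], [0, 0, 22], [0, 0, 20], [0, 0, 14], [0, 0, 7], [0, 0, 3], [0, 0, 0], [0, 0, 0]], "roll": [0, 0, 0, 0, 0, 0, 0, 0, 0, 0]}}

```text
time: 20.33
tool_pos: [0.5691, -0.2313, 0.0561]
eef_rot: [3.14, 0.0, 1.464]
contact_force: [1.0, 0.1, -2.2]
gripper_width: 0.0526
grip_force: 63.4
```

Emit:
{"fn": "drive_tool", "kwargs": {"dp": [[1, -1, 3], [0, 0, 4], [0, 0, 2], [0, 0, 1], [0, 0, 0], [0, 0, 0]], "roll": [0, 0, 0, 0, 0, 0]}}

```text
time: 20.83
tool_pos: [0.5678, -0.2302, 0.046]
eef_rot: [3.141, 0.0, 1.463]
contact_force: [-1.6, 0.9, 3.0]
gripper_width: 0.0524
grip_force: 64.1
```

Emit:
{"fn": "drive_tool", "kwargs": {"dp": [[0, 0, 0], [0, 0, 0], [0, 0, 0], [0, 0, 0], [0, 0, 0], [0, 0, 0], [0, 0, -8], [0, 0, -16], [0, 0, -24], [0, 0, -30], [0, 0, -30], [0, 0, -30], [10, -1.2, -10], [20, -2.4, 0], [30, -3.6, 0], [33, -4, 0], [33, -4, 0], [33, -4, 0], [33, -4, 0], [33, -4, 0]], "roll": [0, 0, 0, 0, 0, 0, 0, 0, 0, 0, 0, 0, 0, 0, 0, 0, 0, 0, 0, 0], "grip": 0}}

```text
time: 22.5
tool_pos: [0.564, -0.0015, 0.1931]
eef_rot: [-3.141, -0.0, 1.463]
contact_force: [0.4, 0.7, 1.0]
gripper_width: 0.0854
grip_force: 0.0
```

Emit:
{"fn": "drive_tool", "kwargs": {"dp": [[33, -4, 0], [33, -4, 0], [33, -4, 0], [33, -4, 0], [33, -4, 0], [33, -4, 0], [33, -4, 0], [30, -3.6, 0], [20, -2.4, 0], [10, -1.2, 0], [4, 0, 0], [0, 0, 0], [0, 0, 0], [0, 0, 0]], "roll": [0, 0, 0, 0, 0, 0, 0, 0, 0, 0, 0, 0, 0, 0]}}

```text
time: 23.67
tool_pos: [0.5615, 0.2922, 0.1932]
eef_rot: [-3.141, 0.001, 1.462]
contact_force: [1.1, -0.0, 0.8]
gripper_width: 0.0856
grip_force: 0.0
```

```bash
python3 -c "
from h import *
go(.5615,.2955,.024)
p=wrist();print(locate(p,HUE['blue'],cap('blue'),(.5615,.2955),40))
for n in ('top','scene'):
    p=imaging.get_image(n)
    print(n,locate(p,HUE['orange'],cap('orange',.011),(.568,-.23),40),locate(p,HUE['green'],cap('green',.011),(.558,-.319),40))
"
```

```text
t 23.67 pos [0.5615 0.2922 0.1932] rpy [-3.141e+00  1.000e-03  1.462e+00] w 0.0856 roll+ -0.1 dp [  3.4  -0.3 169.2]
(array([0.5611, 0.2943]), np.int32(1306))
top (array([ 0.5681, -0.2319]), np.int32(177)) (array([ 0.5575, -0.3225]), np.int32(205))
scene (array([ 0.5666, -0.2295]), np.int32(273)) (array([ 0.5585, -0.317 ]), np.int32(258))
```

Emit:
{"fn": "drive_tool", "kwargs": {"dp": [[3, 0, 8], [0, 0, 20], [0, 0, 28], [0, 0, 30], [0, 0, 30], [0, 0, 25], [0, 0, 15], [0, 0, 6], [0, 0, 0], [0, 0, 0]], "roll": [0, 0, 0, 0, 0, 0, 0, 0, 0, 0]}}

```text
time: 24.65
tool_pos: [0.5621, 0.2966, 0.0316]
eef_rot: [3.141, -0.0, 1.463]
contact_force: [-0.1, 0.4, 1.5]
gripper_width: 0.0857
grip_force: 0.0
```

Emit:
{"fn": "drive_tool", "kwargs": {"dp": [[-1.5, 0, 5], [0, 0, 5], [0, 0, 2], [0, 0, 0], [0, 0, 0]], "roll": [0, 0, 0, 0, 0]}}

```text
time: 25.07
tool_pos: [0.5616, 0.2951, 0.0195]
eef_rot: [3.141, -0.0, 1.463]
contact_force: [0.6, -0.6, 0.5]
gripper_width: 0.0856
grip_force: 0.0
```

Emit:
{"fn": "drive_tool", "kwargs": {"dp": [[0, 0, 0], [0, 0, 0], [0, 0, 0], [0, 0, 0], [0, 0, 0], [0, 0, 0], [0, 0, 0], [0, 0, 0], [0, 0, 0], [0, 0, 0]], "roll": [0, 0, 0, 0, 0, 0, 0, 0, 0, 0], "grip": 1}}

```text
time: 25.9
tool_pos: [0.5621, 0.2953, 0.0199]
eef_rot: [3.14, -0.0, 1.463]
contact_force: [-0.1, -0.3, 4.4]
gripper_width: 0.0455
grip_force: 61.7
```

Emit:
{"fn": "drive_tool", "kwargs": {"dp": [[0, 0, -5], [0, 0, -12], [0, 0, -18], [0, 0, -24], [0, 0, -28], [0, 0, -28], [0, 0, -15], [0, 0, -5], [0, 0, 0], [0, 0, 0]], "roll": [0, 0, 0, 0, 0, 0, 0, 0, 0, 0]}}

```text
time: 26.73
tool_pos: [0.5609, 0.2949, 0.1536]
eef_rot: [-3.14, 0.001, 1.463]
contact_force: [-0.2, -0.4, -2.2]
gripper_width: 0.0453
grip_force: 61.6
```

```bash
python3 -c "
from h import *
go(.5776,-.1405,.15)"
```

```text
t 26.73 pos [0.5609 0.2949 0.1536] rpy [-3.140e+00  1.000e-03  1.463e+00] w 0.0453 roll+ 0.0 dp [-431.    63.3    3.7]
```

Emit:
{"fn": "drive_tool", "kwargs": {"dp": [[-8, 1.2, 0], [-18, 2.6, 0], [-28, 4, 0], [-33, 5, 0], [-33, 5, 0], [-33, 5, 0], [-33, 5, 0], [-33, 5, 0], [-33, 5, 0], [-33, 5, 0], [-33, 5, 0], [-33, 5, 0], [-33, 5, 0], [-30, 4.2, 0], [-20, 2.6, 0], [-8, 1.2, 0], [-3, 0, 0], [0, 0, 0], [0, 0, 0], [0, 0, 0]], "roll": [0, 0, 0, 0, 0, 0, 0, 0, 0, 0, 0, 0, 0, 0, 0, 0, 0, 0, 0, 0]}}

```text
time: 28.4
tool_pos: [0.579, -0.153, 0.154]
eef_rot: [-3.141, -0.001, 1.465]
contact_force: [-0.1, -0.5, -2.5]
gripper_width: 0.0458
grip_force: 61.5
```

```bash
python3 -c "
from h import *
go(.5776,-.1405,.031)"
```

```text
t 28.4 pos [ 0.579 -0.153  0.154] rpy [-3.141e+00 -1.000e-03  1.465e+00] w 0.0458 roll+ 0.1 dp [ 12.2  -2.6 123. ]
```

Emit:
{"fn": "drive_tool", "kwargs": {"dp": [[6, -1, 3], [6, -1, 8], [0, 0, 20], [0, 0, 24], [0, 0, 24], [0, 0, 18], [0, 0, 10], [0, 0, 5], [0, 0, 2], [0, 0, 0], [0, 0, 0]], "roll": [0, 0, 0, 0, 0, 0, 0, 0, 0, 0, 0]}}

```text
time: 29.32
tool_pos: [0.5794, -0.1424, 0.0413]
eef_rot: [3.14, 0.0, 1.464]
contact_force: [-0.4, 0.3, -1.2]
gripper_width: 0.0454
grip_force: 61.6
```

Emit:
{"fn": "drive_tool", "kwargs": {"dp": [[2, -1.5, 3], [0, 0, 4], [0, 0, 2], [0, 0, 1], [0, 0, 0], [0, 0, 0]], "roll": [0, 0, 0, 0, 0, 0]}}

```text
time: 29.82
tool_pos: [0.5773, -0.1401, 0.0308]
eef_rot: [3.141, -0.0, 1.463]
contact_force: [-2.8, 1.2, 4.9]
gripper_width: 0.0457
grip_force: 62.0
```

Emit:
{"fn": "drive_tool", "kwargs": {"dp": [[0, 0, 0], [0, 0, 0], [0, 0, 0], [0, 0, 0], [0, 0, 0], [0, 0, 0], [0, 0, -8], [0, 0, -16], [0, 0, -24], [0, 0, -30], [0, 0, -30], [0, 0, -25], [10, -2, -10], [20, -3, 0], [30, -6, 0], [32, -6, 0], [32, -6, 0], [32, -6, 0], [32, -6, 0], [32, -6, 0]], "roll": [0, 0, 0, 0, 0, 0, 0, 0, 0, 0, 0, 0, 0, 0, 0, 0, 0, 0, 0, 0], "grip": 0}}

```text
time: 31.48
tool_pos: [0.559, 0.0851, 0.1729]
eef_rot: [-3.141, -0.0, 1.464]
contact_force: [0.3, -0.2, -0.3]
gripper_width: 0.0851
grip_force: 0.0
```

Emit:
{"fn": "drive_tool", "kwargs": {"dp": [[30, -6, 0], [20, -4, 0], [10, -2, 0], [4, 0, 0], [0, 0, 0], [0, 0, 0], [0, 0, 0]], "roll": [0, 0, 0, 0, 0, 0, 0]}}

```text
time: 32.07
tool_pos: [0.5552, 0.1467, 0.1732]
eef_rot: [-3.141, 0.0, 1.462]
contact_force: [-0.2, -0.2, 0.1]
gripper_width: 0.0856
grip_force: 0.0
```

```bash
python3 -c "
from h import *
go(.5505,.154,.015)
p=wrist();save(p,'w5');print(locate(p,HUE['yellow'],cap('yellow'),(.5505,.154),40))
for n in ('top','scene'):
    p=imaging.get_image(n)
    print(n,locate(p,HUE['blue'],cap('blue',.011),(.578,-.14),40))
"
```

```text
t 32.07 pos [0.5552 0.1467 0.1732] rpy [-3.141  0.     1.462] w 0.0856 roll+ -0.1 dp [  6.8  -5.4 158.2]
(array([0.5502, 0.1533]), np.int32(915))
top (array([ 0.5786, -0.1415]), np.int32(137))
scene (array([ 0.5777, -0.137 ]), np.int32(152))
```

Emit:
{"fn": "drive_tool", "kwargs": {"dp": [[4, -3, 0], [3, -2.5, 8], [0, 0, 20], [0, 0, 28], [0, 0, 28], [0, 0, 25], [0, 0, 18], [0, 0, 10], [0, 0, 5], [0, 0, 0], [0, 0, 0]], "roll": [0, 0, 0, 0, 0, 0, 0, 0, 0, 0, 0]}}

```text
time: 33.13
tool_pos: [0.5508, 0.1556, 0.0319]
eef_rot: [3.141, -0.0, 1.464]
contact_force: [0.0, 0.1, 0.6]
gripper_width: 0.0852
grip_force: 0.0
```

Emit:
{"fn": "drive_tool", "kwargs": {"dp": [[-1.5, 0, 6], [0, 0, 8], [0, 0, 6], [0, 0, 4], [0, 0, 0], [0, 0, 0]], "roll": [0, 0, 0, 0, 0, 0]}}

```text
time: 33.63
tool_pos: [0.5498, 0.1539, 0.0069]
eef_rot: [-3.141, 0.0, 1.463]
contact_force: [-0.6, -0.3, 1.3]
gripper_width: 0.0857
grip_force: 0.0
```

Emit:
{"fn": "drive_tool", "kwargs": {"dp": [[0, 0, 0], [0, 0, 0], [0, 0, 0], [0, 0, 0], [0, 0, 0], [0, 0, 0], [0, 0, 0], [0, 0, 0], [0, 0, 0], [0, 0, 0], [0, 0, 0]], "roll": [0, 0, 0, 0, 0, 0, 0, 0, 0, 0, 0], "grip": 1}}

```text
time: 34.55
tool_pos: [0.5505, 0.1541, 0.0079]
eef_rot: [3.141, -0.0, 1.463]
contact_force: [-0.6, 0.1, 5.5]
gripper_width: 0.0314
grip_force: 59.5
```

Emit:
{"fn": "drive_tool", "kwargs": {"dp": [[0, 0, -5], [0, 0, -12], [0, 0, -18], [0, 0, -24], [0, 0, -28], [0, 0, -28], [0, 0, -15], [0, 0, -5], [0, 0, 0], [0, 0, 0]], "roll": [0, 0, 0, 0, 0, 0, 0, 0, 0, 0]}}

```text
time: 35.38
tool_pos: [0.5496, 0.1539, 0.1414]
eef_rot: [-3.141, 0.0, 1.463]
contact_force: [0.1, -0.3, -1.6]
gripper_width: 0.0309
grip_force: 59.6
```

```bash
python3 -c "
from h import *
go(.5873,-.051,.15)
save(wrist(),'w6')"
```

```text
t 35.38 pos [0.5496 0.1539 0.1414] rpy [-3.141  0.     1.463] w 0.0309 roll+ 0.0 dp [-199.7   59.5   -8.6]
```

View pics/w6.png

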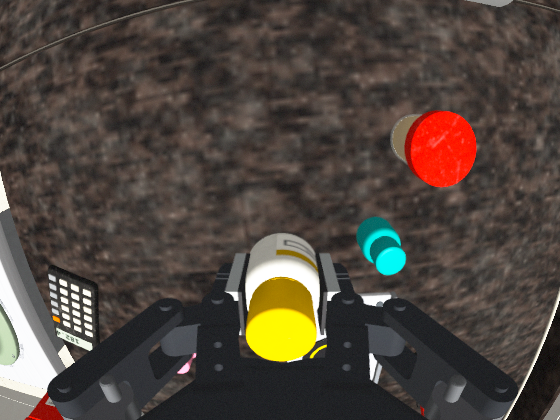

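The yellow bottle is held upright, centred at about (282,300). The cup and the turquoise bottle haven't moved.

Emit:
{"fn": "drive_tool", "kwargs": {"dp": [[-8, 2.4, 0], [-18, 5.4, 0], [-26, 8, 0], [-28, 8.3, 0], [-28, 8.3, 0], [-28, 8.3, 0], [-26, 8, 0], [-20, 6, 0], [-11, 3.4, 0], [-5, 1.5, 0], [-2, 0, 0], [0, 0, 0], [0, 0, 0], [0, 0, 0]], "roll": [0, 0, 0, 0, 0, 0, 0, 0, 0, 0, 0, 0, 0, 0]}}

```text
time: 36.6
tool_pos: [0.5877, -0.0501, 0.1422]
eef_rot: [-3.141, -0.0, 1.465]
contact_force: [-0.1, 0.3, -0.6]
gripper_width: 0.0312
grip_force: 59.6
```

```bash
python3 -c "
from h import *
go(.5873,-.051,.019)"
```

```text
t 36.6 pos [ 0.5877 -0.0501  0.1422] rpy [-3.141 -0.     1.465] w 0.0312 roll+ 0.1 dp [ -1.   -0.3 123.2]
```

Emit:
{"fn": "drive_tool", "kwargs": {"dp": [[-0.5, 0, 8], [0, 0, 18], [0, 0, 24], [0, 0, 24], [0, 0, 18], [0, 0, 12], [0, 0, 7], [0, 0, 3], [0, 0, 0], [0, 0, 0]], "roll": [0, 0, 0, 0, 0, 0, 0, 0, 0, 0]}}

```text
time: 37.43
tool_pos: [0.5884, -0.0516, 0.0288]
eef_rot: [3.141, 0.0, 1.464]
contact_force: [0.2, -0.5, -0.1]
gripper_width: 0.0313
grip_force: 59.6
```

Emit:
{"fn": "drive_tool", "kwargs": {"dp": [[0.5, -1, 3], [0, 0, 4], [0, 0, 2], [0, 0, 1], [0, 0, 0], [0, 0, 0]], "roll": [0, 0, 0, 0, 0, 0]}}

```text
time: 37.93
tool_pos: [0.5871, -0.0512, 0.0189]
eef_rot: [3.141, 0.0, 1.463]
contact_force: [-0.9, 0.3, 5.3]
gripper_width: 0.0315
grip_force: 60.3
```

Emit:
{"fn": "drive_tool", "kwargs": {"dp": [[0, 0, 0], [0, 0, 0], [0, 0, 0], [0, 0, 0], [0, 0, 0], [0, 0, 0], [0, 0, 0], [0, 0, -8], [0, 0, -16], [0, 0, -24], [0, 0, -30], [0, 0, -30], [0, 0, -25], [10, -8, -10], [20, -16, 0], [25, -20, 0], [25, -20, 0], [15, -12, 0], [0, 0, 0], [0, 0, 0]], "roll": [0, 0, 0, 0, 0, 0, 0, 0, 0, 0, 0, 0, 0, 0, 0, 0, 0, 0, 0, 0], "grip": 0}}

```text
time: 39.6
tool_pos: [0.5205, 0.0526, 0.1612]
eef_rot: [-3.141, 0.0, 1.466]
contact_force: [0.4, -0.1, -0.1]
gripper_width: 0.0855
grip_force: 0.0
```

```bash
python3 -c "
from h import *
P={'yellow':(.5873,-.051),'blue':(.5776,-.1405),'orange':(.568,-.23),'green':(.5583,-.3194)}
for n in ('top','scene'):
    p=imaging.get_image(n)
    for k in P: print(n,k,locate(p,HUE[k],cap(k,.011),P[k],40))
    print(locate(p,(0,5),cyl(.029,.05,.066),(.67,.192),30))
cv2.imwrite('pics/end.png',p['image'][:,:,::-1])
"
```

```text
top yellow (array([ 0.5824, -0.0505]), np.int32(204))
top blue (array([ 0.5788, -0.1416]), np.int32(136))
top orange (array([ 0.5681, -0.2319]), np.int32(177))
top green (array([ 0.5575, -0.3226]), np.int32(204))
None
scene yellow (array([ 0.5867, -0.0503]), np.int32(99))
scene blue (array([ 0.578 , -0.1362]), np.int32(145))
scene orange (array([ 0.5666, -0.2295]), np.int32(270))
scene green (array([ 0.5583, -0.317 ]), np.int32(260))
(array([0.6797, 0.1913]), np.int32(245))
```

View pics/end.png

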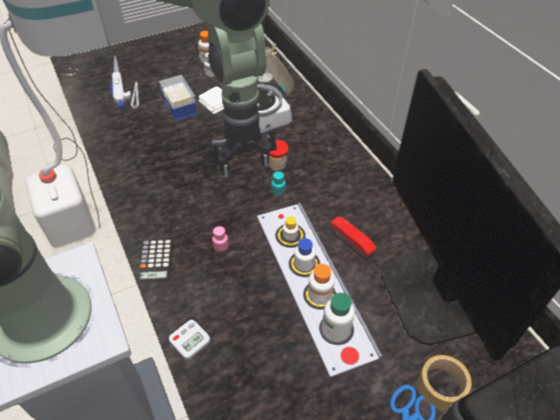

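All four bottles stand upright and centred on their pads: yellow (290,230), blue (304,255), orange (320,283), green (339,318). The cup is unmoved at (277,155). I'll hand in now.

```bash
python3 -c "
from h import *
print(r.sign_off())"
```

```text
the job is handed in; nothing more can be done
None
```

I placed the four bottles upright on their pads, green, orange, blue, yellow from the large red disc, each within about 5 mm of its pad's centre by the cameras, with the cup where it stood, and handed the job in at about 40 s; no verdict came back.

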